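# Load the seed moisture meter and ease its hood shut

## Task

Stand the squat metal sample tin upright inside the raised ring on the deck of the seed moisture meter and let go of it. Then push the meter's heavy open hood down slowly over it, without letting it slam or forcing it, and keep pressing on the closed hood with about 20 N for two seconds so that it seats; then take the hand away, leaving the hood fully shut. Leave the other things on the bench where they are.

Things in the scene. Friction and masses are not known exactly. Their poses are not given: they have to be found in the camera images.
- meter: Seed moisture meter, fixed: white base 250 x 220 mm, its deck 60 mm above the bench, with a low raised ring and a big grey hood. Origin on the bench under the centre of the ring; z up, -x to the meter's front (base reaches 155 mm to the front, 95 mm to the rear, 110 mm to either side). The dark display and four keys on the front margin are not used.
- well (a point): Centre of the raised aluminium ring, on the deck (60 mm above the bench), with the meter's axes. The ring is 10 mm high, 60 mm inside and 72 mm outside diameter; the tin stands in it with 4.5 mm play all round.
- tin_center (a point): Centre of the sample tin, a closed upright aluminium can 50 mm in diameter (lid rim 51 mm) and 52 mm high, about 120 g; the centre is 26 mm above its underside. z is the tin's axis. Grip its upper half, so that the fingers stay clear of the ring.
- hood (a joint): Opening angle of the hood, rad: 0 fully shut (firm rubber stop, gives about 1.5 mm at 20 N), 1.5 to 1.7 at the start, when it stands up on its rear edge (beyond 1.57 it leans back), stop at 1.85. It weighs 0.6 to 1 kg; a friction hinge (0.95 N m) just carries it: it stays where left but coasts if shoved. Over 0.9 rad/s in the last 0.3 rad is a slam; over 40 N from the robot is forcing it.
- hood_hinge (a point): Middle of the hood's hinge line, 85 mm behind the well (+x of the meter), 60 mm above the bench, with the meter's axes; the hinge line runs along the meter's y. The hood turns about +y as it opens.
- hood_push (a point): Point on the hood's outer face, on its centre line, 130 mm from the hinge line: a good place to push, from the rear, with closed fingers, following it over and down. Takes about 8 N upright, 1 to 4 N when nearly shut. Moves with the hood; z points straight out of the outer face (up when shut, to the meter's rear when open), -x to the hood's front edge.
- hood_edge (a point): Middle of the hood's front edge, on the outer face; moves with the hood, axes as hood_push. The hood is a grey sheet-metal cover, 170 mm from hinge line to front edge, 180 mm wide, 75 mm deep, walls 4 mm, open underneath; when shut its flat top lies 75 mm over the deck, 135 mm over the bench.
- jar: Bystander: capped glass jar, 52 mm in diameter, 100 mm high, taller than the tin and standing near it (the two may change places). Origin under its centre.
- bowl: Bystander: steel bowl, 130 mm in diameter, 55 mm high. Origin under its centre.
- cup: Bystander: small black cup, 72 mm in diameter, 45 mm high, beyond the meter. Origin under its centre.
- brush: Bystander: hand brush 170 mm long lying on the bench. Origin under its middle.
- flask: Bystander: white plastic bottle, 60 mm in diameter, 150 mm high. Origin under its centre.
There are look-alikes about, which are no part of the job. There is more than one size of the part that bears tin_center; the job needs the middle-sized.

How it is judged:
By the outcome, as a careful person would: the job done as asked, in the order asked, and still so for the second after the job is handed in, with the robot touching nothing.
It also fails if it takes over 72 s, if anything falls off the work surface, if the arm or the gripper's body presses on something with over 40 N, if the wrist force passes 120 N, or if a joint passes its speed limit or range.

## Robot

A 7-joint arm with a two-finger parallel gripper is mounted at the origin on the work surface. World frame = base frame: x ahead of the robot, y to its left, z up, the work surface at z = 0. Lengths are in m, angles in rad, forces in N, time in s.
With the tool pointing down it reaches from about 0.35 to 0.9 m from the base axis. Payload 8.1 kg.
Tool frame: the origin (TCP) lies between the finger pads; the fingertips stand 17 mm ahead of it and the grasp point (between the pads) lies 2 mm behind it; z points along the fingers, y is the direction in which the jaws open and shut (so a half turn about z gives the same grasp; the last joint's range is limited). The gripper opens to 92 mm and grips with 3 to 60 N. Pads are 19 mm wide; open, the fingers measure 130 mm over their backs; the gripper's body (75 mm by 190 mm) begins 47 mm behind the grasp point.
Start: joints at [1.086, 0.434, 0.025, 1.573, -0.012, 1.134, -0.075], TCP at [0.233, -0.58, 0.244] pointing down, gripper open.
Joint ranges: [-2.62, 2.62], [-0.44, 2.09], [-1.27, 1.32], [0.08, 2.57], [-1.32, 4.46], [0.12, 2], [-2.74, 2.74]. Speed limits (rad/s): [2.22, 2.22, 3.01, 3.01, 3.14, 3.14, 3.14].

## Interface

Orientations are given as a rotation vector (axis times angle).
In Python, from cell import arm gives the robot as it stands. The module is installed in compiled form; this text tells all that it offers.
- The arm moves only by the shell command python3 -m crank 'ROWS' [FORCE]. ROWS is JSON, a list of rows, each a list of 5 numbers: the opening, from 0 (shut) to 1 (fully open), then the shift along the world's x, y, z normalised to -1 to 1, where 1 is 40 cm, then the turn about the world's z normalised to -1 to 1, where 1 is 60 degrees. In form: [[fingers, tx, ty, tz, twist], ...]. A call has exactly 8 rows; each row shifts and turns the commanded pose from where the row before left it; what a row does not reach is not made up. A row lasts 1/12 s, in which the tool goes at most 41.7 mm and 7.16 degrees, less where a joint would pass 70% of its speed; a pose out of reach is approached as far as the arm can. A call with a number of a shift or a turn outside -1 to 1 is refused whole. A call with a gripper value outside its range is refused whole. The fingers move at their own pace and stop on an object; FORCE is the grip in N (left out, the last holds). Time passes only in rows, so rows that do not move let the fingers close, or fill a call up. It gives the time, the measured TCP pose, the force and the opening at its end, in the units of the state.
- arm.observe(): the state, without advancing time (a new reading comes with each control period).
- arm.get_image(name): name is "scene" or "top" or "wrist"; returns the picture (420x560x3 uint8, red, green, blue); there is no depth.
- arm.get_calibration(name): a dict with "intrinsics" (3x3 intrinsics, pixels), "extrinsics" (4x4, takes a point from camera to world coordinates). Camera axes: x right, y down, z forward; pixel columns grow to the right and rows downward; lengths in m; the calibration is good to about 2 mm. The wrist camera is an equidistant fisheye: a pixel r from the principal point sees the ray r / f radians off the axis. A picture is of the moment at which its call begins: read the wrist's pose just before it. get_calibration takes no time and is no camera call; for the wrist camera it gives the pose at the moment of the call.
- arm.sign_off(): hands the job in, once; it reports no verdict.
The state is a dict: "clock": time; "joints": joint angles; "dq": joint speeds; "joint_efforts": joint torques, N m; "position": TCP position; "ee_rot": TCP orientation; "force": force on the tool from outside, world axes, zero at the start; "ft_torque": the same for the moment, N m; "width": opening from 0.0 (shut) to 1.0 (fully open).
Only numpy, scipy, OpenCV 4.12 (cv2) and the standard library are available. Lean on these libraries where they do the work, as an engineer would, in place of code of your own. Each camera call takes 0.05 s, during which the arm holds its last target.

## Working session

There is one attempt and no reset: what is moved stays moved. The work goes in short steps, Python scripts to look and compute and a shell command to move; the robot and the scene stay as the last step left them, time stands still between calls to the robot, and variables do not carry over. Pictures are saved under pics/ and viewed, and the job is handed in when it is done.

```bash
mkdir -p pics; python3 - <<'E'
from cell import arm
import cv2
s=arm.observe(); print({k:s[k] for k in ('clock','position','ee_rot','force','width')})
for n in ("scene","top","wrist"):
    im=arm.get_image(n); cv2.imwrite(f"pics/{n}0.png",im[:,:,::-1])
    c=arm.get_calibration(n); print(n,c)
E
```

```text
{'clock': 0.0, 'position': array([ 0.232651  , -0.57956488,  0.24295842]), 'ee_rot': array([-3.08304373e+00, -5.95788653e-01,  6.52566303e-04]), 'force': array([0.52525607, 0.00366455, 0.34736096]), 'width': 0.9958602241152804}
scene {'intrinsics': array([[398.50292573,   0.        , 283.58949693],
       [  0.        , 398.50292573, 206.28738945],
       [  0.        ,   0.        ,   1.        ]]), 'extrinsics': array([[-0.29297319,  0.82996257, -0.47468815,  0.99124881],
       [ 0.95608275,  0.25872666, -0.13771813,  0.08983471],
       [ 0.00851358, -0.49418887, -0.86931288,  0.91513786],
       [ 0.        ,  0.        ,  0.        ,  1.        ]])}
top {'intrinsics': array([[432.61093992,   0.        , 288.72874797],
       [  0.        , 432.61093992, 213.10122549],
       [  0.        ,   0.        ,   1.        ]]), 'extrinsics': array([[-0.01096687, -0.99178965,  0.12740888,  0.39275312],
       [-0.99974556,  0.01338711,  0.01815503, -0.05762029],
       [-0.0197116 , -0.12717736, -0.99168411,  1.29891785],
       [ 0.        ,  0.        ,  0.        ,  1.        ]])}
wrist {'intrinsics': array([[325.1922621 ,   0.        , 279.53915303],
       [  0.        , 325.1922621 , 211.80971783],
       [  0.        ,   0.        ,   1.        ]]), 'extrinsics': array([[ 3.73694129e-01, -8.82670159e-01, -2.85036996e-01,
         3.10375755e-01],
       [-9.27551822e-01, -3.55798213e-01, -1.14259571e-01,
        -5.48600903e-01],
       [-5.62140201e-04,  3.07084715e-01, -9.51682017e-01,
         3.83900751e-01],
       [ 0.00000000e+00,  0.00000000e+00,  0.00000000e+00,
         1.00000000e+00]])}
```

View pics/scene0.png

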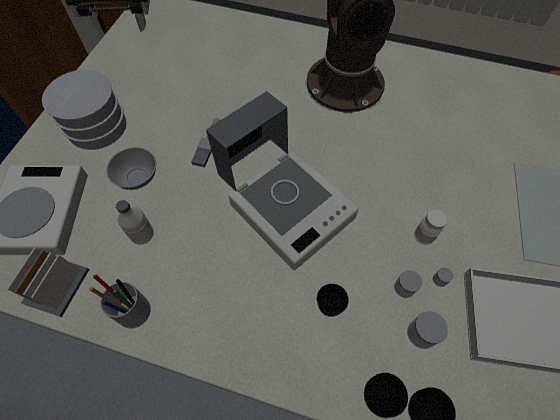

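View pics/top0.png

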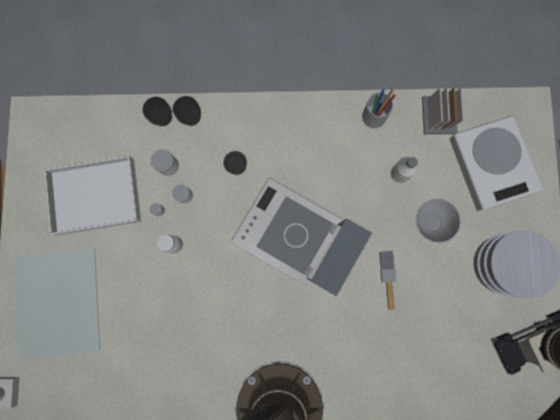

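View pics/wrist0.png

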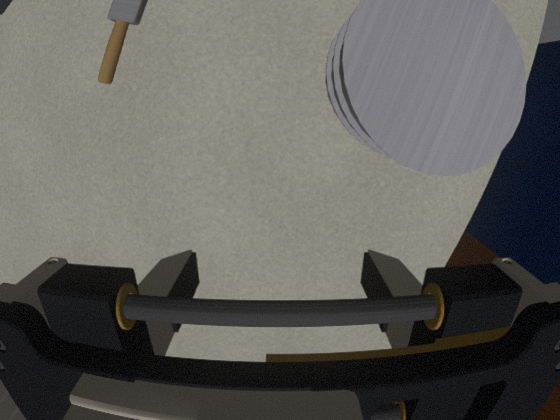

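The view shows three tins, with pixels given as top / scene: large at (164,162) / (430,329), middle at (181,194) / (408,284), small at (156,210) / (444,276). The white-capped jar is at (169,244) / (433,225). I choose the middle one. Next I'll take a close crop and measure.

```bash
cat > h.py <<'E'
import numpy as np, cv2
from cell import arm
def ray(n,px,cal=None):
    c=cal or arm.get_calibration(n);K=c["intrinsics"];T=c["extrinsics"]
    x=(px[0]-K[0,2])/K[0,0];y=(px[1]-K[1,2])/K[1,1]
    if n=="wrist":
        r=np.hypot(x,y); d=np.array([x/r*np.sin(r),y/r*np.sin(r),np.cos(r)])
    else: d=np.array([x,y,1.])
    d=T[:3,:3]@d; return T[:3,3],d/np.linalg.norm(d)
def onz(n,px,z,cal=None):
    o,d=ray(n,px,cal); return o+d*(z-o[2])/d[2]
def proj(n,P):
    c=arm.get_calibration(n);K=c["intrinsics"];T=c["extrinsics"]
    p=T[:3,:3].T@(np.array(P)-T[:3,3]); return (K@p/p[2])[:2]
E
python3 - <<'E'
import cv2,numpy as np
from h import *
t=cv2.imread("pics/top0.png");s=cv2.imread("pics/scene0.png")
a=cv2.resize(t[140:260,130:210],None,fx=5,fy=5,interpolation=2)
cv2.imwrite("pics/c1.png",a)
b=cv2.resize(s[210:350,380:470],None,fx=4,fy=4,interpolation=2);cv2.imwrite("pics/c2.png",b)
d=cv2.resize(t[165:305,220:380],None,fx=4,fy=4,interpolation=2);cv2.imwrite("pics/c3.png",d)
e=cv2.resize(s[80:270,195:365],None,fx=3,fy=3,interpolation=2);cv2.imwrite("pics/c4.png",e)
E
```

```text
(no output)
```

View pics/c1.png

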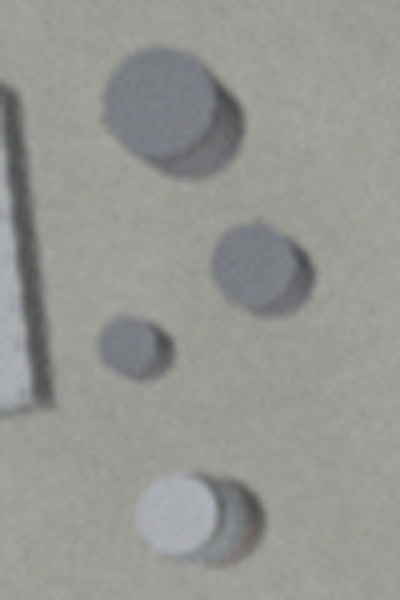

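View pics/c2.png

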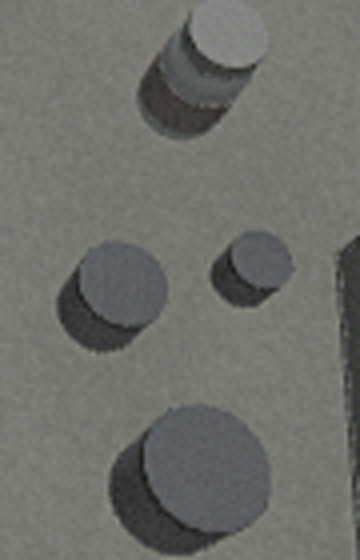

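View pics/c3.png

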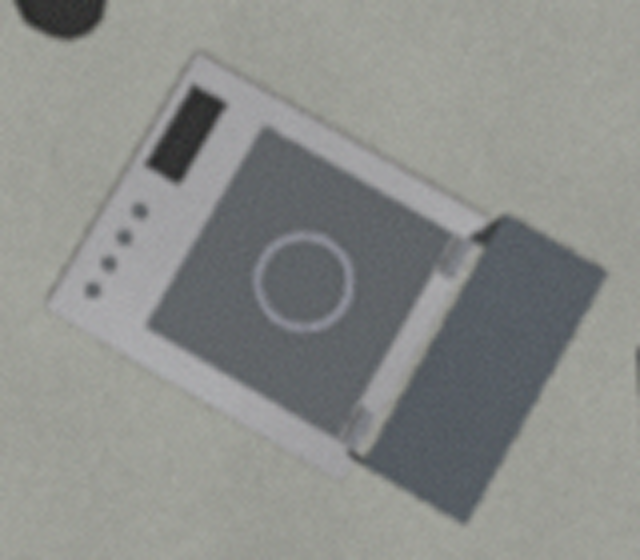

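View pics/c4.png

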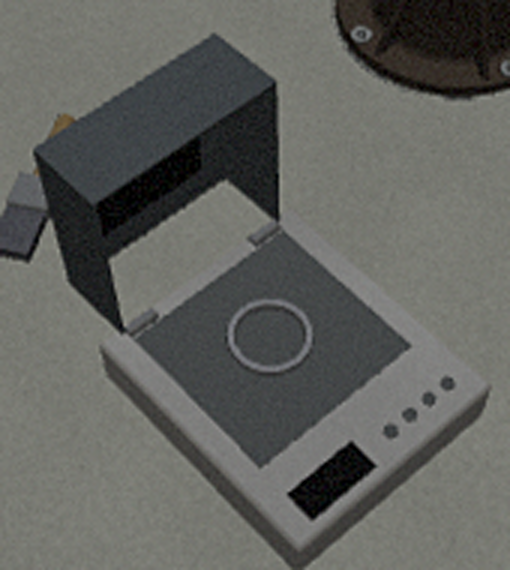

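```bash
python3 - <<'E'
from h import *
f=lambda u,v,k,ox,oy:((u+.5)/k-.5+ox,(v+.5)/k-.5+oy)
P=lambda n,px,z:print(n,np.round(onz(n,px,z),4))
print("tin");P("top",f(255,266,5,130,140),.052);P("scene",f(124,283,4,380,210),.052)
print("jar");P("top",f(178,514,5,130,140),.1);P("scene",f(229,35,4,380,210),.1)
print("big/small");P("top",f(160,103,5,130,140),.07);P("top",f(128,346,5,130,140),.04)
print("ring");P("top",f(303.5,281,4,220,165),.07);P("scene",f(270,336,3,195,80),.07)
a=onz("top",f(200,50,4,220,165),.06);b=onz("top",f(50,303,4,220,165),.06)
print("front corners",a,b,np.linalg.norm(a-b)); d=a-b; print("y axis ang",np.degrees(np.arctan2(d[1],d[0])))
a=onz("top",f(265,127,4,220,165),.06);b=onz("top",f(148,325,4,220,165),.06);d=a-b;print("y ang deck",np.degrees(np.arctan2(d[1],d[0])))
c=onz("top",f(338,482,4,220,165),.06); b=onz("top",f(50,303,4,220,165),.06); d=c-b;print("x ang",np.degrees(np.arctan2(d[1],d[0])))
# hood top edges z ~ .23
for p in [(505,214),(607,272),(466,522),(367,457)]: P("top",f(*p,4,220,165),.23)
for p in [(214,34),(277,82),(97,203),(36,152)]: P("scene",f(*p,3,195,80),.23)
# others
for p,z in [((387,259),.02),((390,300),.02),((438,221),.055),((235,162),.045),((408,165),.15)]: P("top",p,z)
s=arm.observe();print(s["clock"])
from scipy.spatial.transform import Rotation as R
print(R.from_rotvec(s["ee_rot"]).as_matrix().round(3))
E
```

```text
tin
top [0.6174 0.2823 0.052 ]
scene [0.6186 0.2836 0.052 ]
jar
top [0.4691 0.3094 0.1   ]
scene [0.4711 0.3099 0.1   ]
big/small
top [0.7118 0.3354 0.07  ]
top [0.5726 0.3601 0.04  ]
ring
top [ 0.4879 -0.0537  0.07  ]
scene [ 0.4889 -0.0538  0.07  ]
front corners [0.65864021 0.0197171  0.06      ] [0.47515133 0.1285149  0.06      ] 0.21331931870899262
y axis ang -30.665375252992394
y ang deck -30.89965913456461
x ang -122.21152205477276
top [ 0.5156 -0.1797  0.23  ]
top [ 0.4788 -0.2415  0.23  ]
top [ 0.3278 -0.1509  0.23  ]
top [ 0.3675 -0.0916  0.23  ]
scene [ 0.3295 -0.1504  0.23  ]
scene [ 0.3632 -0.0883  0.23  ]
scene [ 0.5136 -0.178   0.23  ]
scene [ 0.4829 -0.2379  0.23  ]
top [ 0.4177 -0.3205  0.02  ]
top [ 0.2997 -0.3244  0.02  ]
top [ 0.5239 -0.4635  0.055 ]
top [0.7093 0.1235 0.045 ]
top [ 0.667  -0.3603  0.15  ]
0.15
[[ 0.928  0.373 -0.001]
 [ 0.373 -0.928  0.001]
 [-0.    -0.001 -1.   ]]
```

```bash
python3 -m crank '[[0.85,0,0,0.06,0.078],[0.85,0,0.02,0.06,0.078],[0.85,0.01,0.04,0.06,0.078],[0.85,0.02,0.06,0.06,0.078],[0.85,0.03,0.07,0.06,0.078],[0.85,0.03,0.07,0.05,0.078],[0.85,0.03,0.07,0.05,0.078],[0.85,0.03,0.07,0,0.078]]' 20
```

```text
clock: 0.82
position: [0.294, -0.4195, 0.4076]
ee_rot: [2.722, 1.557, 0.001]
force: [1.3, -0.1, 0.6]
width: 0.85
```

```bash
python3 -m crank '[[0.85,0.04,0.085,0,0],[0.85,0.04,0.09,0,0],[0.85,0.04,0.09,0,0],[0.85,0.04,0.09,0,0],[0.85,0.04,0.09,0,0],[0.85,0.04,0.09,0,0],[0.85,0.04,0.09,0,0],[0.85,0.04,0.09,0,0]]'
python3 -m crank '[[0.85,0.04,0.09,0,0],[0.85,0.04,0.09,0,0],[0.85,0.04,0.09,0,0],[0.85,0.04,0.09,-0.02,0],[0.85,0.04,0.09,-0.05,0],[0.85,0.04,0.09,-0.05,0],[0.85,0.04,0.08,-0.08,0],[0.85,0.04,0.06,-0.08,0]]'
```

```text
clock: 1.48
position: [0.421, -0.1321, 0.4038]
ee_rot: [2.73, 1.554, -0.0]
force: [-0.0, -1.1, 0.2]
width: 0.848
clock: 2.15
position: [0.5449, 0.132, 0.299]
ee_rot: [-2.729, -1.557, -0.004]
force: [0.5, 0.1, -0.3]
width: 0.849
```

```bash
python3 -m crank '[[0.85,0.035,0.07,0,0],[0.85,0.035,0.07,0,0],[0.85,0.035,0.07,-0.02,0],[0.85,0.035,0.07,-0.06,0],[0.85,0.03,0.05,-0.08,0],[0.85,0.002,0.03,-0.08,0],[0.85,0,0.002,-0.08,0],[0.85,0,0,-0.03,0]]'
python3 - <<'E'
from h import *
s=arm.observe();print(s["position"],s["clock"]);c=arm.get_calibration("wrist")
im=arm.get_image("wrist");cv2.imwrite("pics/w1.png",im[:,:,::-1]);np.save("w1.npy",c["extrinsics"])
E
```

```text
clock: 2.82
position: [0.6108, 0.2734, 0.1539]
ee_rot: [-2.728, -1.557, 0.011]
force: [-0.2, -1.8, -0.2]
width: 0.846
[0.61078541 0.27341028 0.1538715 ] 2.8167
```

View pics/w1.png

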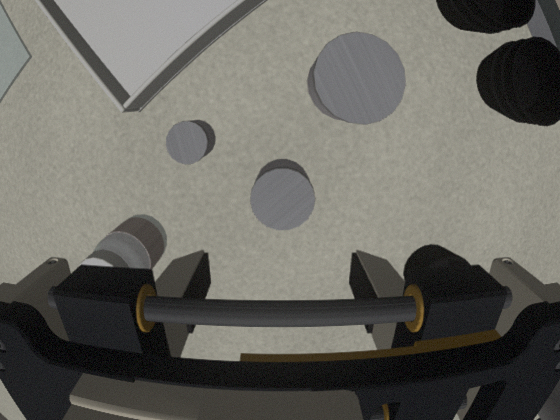

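The middle tin's lid is at (282,199), between the small one (187,142) and the large one (360,78). The jar is at (130,245), beside the left finger.

```bash
python3 - <<'E'
from h import *
s=arm.observe();print(s["position"],s["clock"])
c={"intrinsics":arm.get_calibration("wrist")["intrinsics"],"extrinsics":np.load("w1.npy")}
print(onz("wrist",(282.5,199),.052,c),onz("wrist",(140,245),.05,c))
E
```

```text
[0.61082574 0.27215022 0.15353564] 2.8667
[0.62028915 0.28543935 0.052     ] [0.49127508 0.31271538 0.05      ]
```

```bash
python3 -m crank '[[0.85,0.01,0.015,-0.01,0],[0.85,0.01,0.014,-0.03,0],[0.85,0,0,-0.04,0],[0.85,0,0,-0.04,0],[0.85,0,0,-0.04,0],[0.85,0,0,-0.01,0],[0.85,0,0,0,0],[0.85,0,0,0,0]]'
```

```text
clock: 3.53
position: [0.6221, 0.2858, 0.0927]
ee_rot: [-2.73, -1.554, -0.003]
force: [0.4, 0.7, 0.1]
width: 0.847
```

```bash
python3 -m crank '[[0.85,-0.008,-0.005,-0.03,0],[0.85,0,0,-0.03,0],[0.85,0,0,-0.03,0],[0.85,0,0,-0.03,0],[0.85,0,0,-0.017,0],[0.85,0,0,0,0],[0.85,0,0,0,0],[0.85,0,0,0,0]]' 20
python3 -m crank '[[0.4,0,0,0,0],[0.3,0,0,0,0],[0.3,0,0,0,0],[0.3,0,0,0,0],[0.3,0,0,0,0],[0.3,0,0,0,0],[0.3,0,0,0,0],[0.3,0,0,0,0]]' 20
```

```text
clock: 4.2
position: [0.6183, 0.2836, 0.0369]
ee_rot: [-2.73, -1.554, -0.001]
force: [-0.2, -0.6, 0.1]
width: 0.854
clock: 4.87
position: [0.6181, 0.2833, 0.0367]
ee_rot: [2.73, 1.554, 0.0]
force: [-0.0, -0.0, 3.4]
width: 0.547
```

```bash
python3 -m crank '[[0.3,0,0,0.02,0],[0.3,0,0,0.05,0],[0.3,0,0,0.08,0],[0.3,-0.01,-0.02,0.08,0],[0.3,-0.03,-0.07,0.07,0],[0.3,-0.03,-0.08,0,0],[0.3,-0.03,-0.08,0,0],[0.3,-0.03,-0.08,0,0]]' 25
python3 -m crank '[[0.3,-0.03,-0.08,0,0],[0.3,-0.03,-0.08,0,0],[0.3,-0.03,-0.08,0,0],[0.3,-0.03,-0.08,0,0],[0.3,-0.03,-0.07,0,0],[0.3,-0.02,-0.05,0,0],[0.3,0,0,0,0],[0.3,0,0,0,0]]'
python3 - <<'E'
from h import *
s=arm.observe();print(s["position"],s["force"],s["clock"],s["width"]);c=arm.get_calibration("wrist")
im=arm.get_image("wrist");cv2.imwrite("pics/w2.png",im[:,:,::-1]);np.save("w2.npy",c["extrinsics"])
im=arm.get_image("scene");cv2.imwrite("pics/s2.png",im[:,:,::-1])
E
```

```text
clock: 5.53
position: [0.5653, 0.1502, 0.1573]
ee_rot: [2.729, 1.555, 0.001]
force: [0.6, -0.8, -2.3]
width: 0.547
clock: 6.2
position: [0.4975, -0.0261, 0.1568]
ee_rot: [2.732, 1.55, -0.001]
force: [0.1, 0.6, -1.1]
width: 0.546
[ 0.49751358 -0.02614106  0.15679739] [ 0.12780125  0.55546431 -1.0915771 ] 6.2 0.5464784131306478
```

View pics/w2.png

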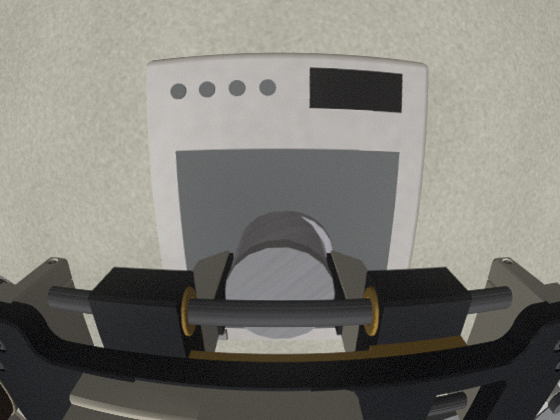

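View pics/s2.png

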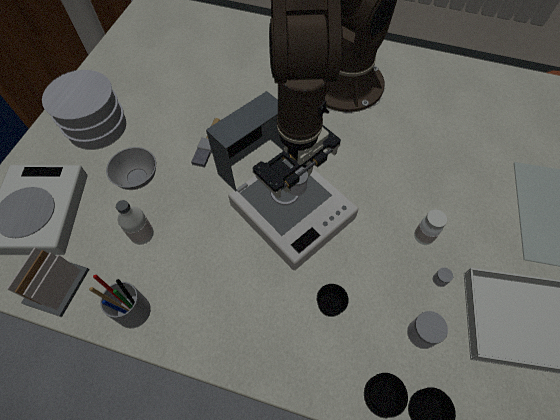

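```bash
python3 - <<'E'
from h import *
s=arm.observe();print(s["position"],s["clock"])
c={"intrinsics":arm.get_calibration("wrist")["intrinsics"],"extrinsics":np.load("w2.npy")}
print("lid",onz("wrist",(279.5,290),.172,c),onz("wrist",(226,290),.172,c),onz("wrist",(334,290),.172,c))
a=onz("wrist",(149,62),.06,c);b=onz("wrist",(427,66),.06,c);d=b-a
print(a,b,np.linalg.norm(d),np.degrees(np.arctan2(d[1],d[0])))
m=(a+b)/2; ax=np.array([-np.cos(np.radians(59.2)),-np.sin(np.radians(59.2))]); print(m[:2]+.155*ax)
im=cv2.imread("pics/w2.png");cv2.imwrite("pics/w2c.png",cv2.resize(im[190:350,200:360],None,fx=4,fy=4,interpolation=2))
E
```

```text
[ 0.49836216 -0.02386536  0.15690843] 6.3
lid [ 0.50084754 -0.0209011   0.172     ] [ 0.47979603 -0.00879304  0.172     ] [ 0.52190748 -0.03390712  0.172     ]
[0.47753716 0.13152089 0.06      ] [0.65785353 0.02255449 0.06      ] 0.21068381170233377 -31.144853956074954
[ 0.4883287  -0.05610109]
```

View pics/w2c.png

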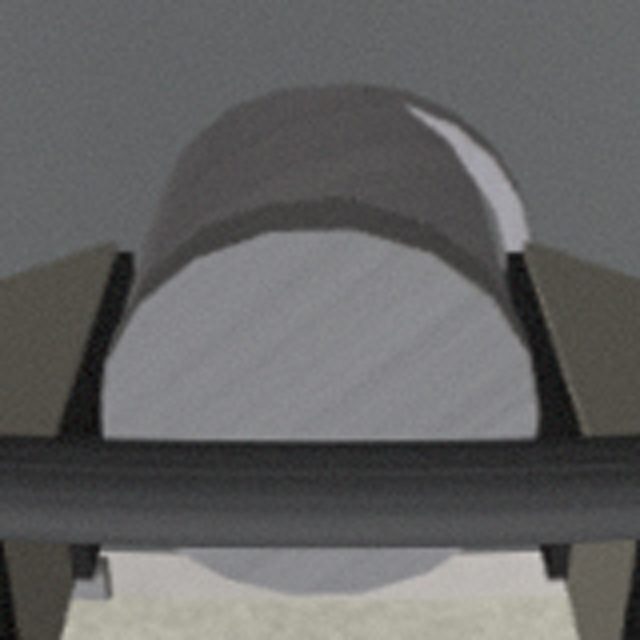

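```bash
python3 - <<'E'
from h import *
c={"intrinsics":arm.get_calibration("wrist")["intrinsics"],"extrinsics":np.load("w2.npy")}
a=onz("wrist",(280.5,247),.172,c);b=onz("wrist",(280.5,338.3),.172,c)
print(a,b,np.linalg.norm(a-b),(a+b)/2)
E
```

```text
[ 0.51211792 -0.00280591  0.172     ] [ 0.48663871 -0.0457164   0.172     ] 0.04990491341146345 [ 0.49937832 -0.02426115  0.172     ]
```

```bash
python3 -m crank '[[0.3,-0.01,-0.03,0,0],[0.3,-0.01,-0.03,0,0],[0.3,-0.007,-0.017,0,0],[0.3,0,0,-0.02,0],[0.3,0,0,-0.03,0],[0.3,0,0,-0.01,0],[0.3,0,0,0,0],[0.3,0,0,0,0]]'
```

```text
clock: 6.97
position: [0.4873, -0.0546, 0.1323]
ee_rot: [-2.728, -1.556, 0.0]
force: [0.2, -0.3, -1.2]
width: 0.548
```

```bash
python3 - <<'E'
from h import *
s=arm.observe();print(s["position"],s["force"],s["clock"],s["width"]);c=arm.get_calibration("wrist")
for n in("wrist","top","scene"):
  im=arm.get_image(n);cv2.imwrite(f"pics/{n}3.png",im[:,:,::-1])
print(arm.observe()["position"])
t=cv2.imread("pics/scene3.png");cv2.imwrite("pics/s3c.png",cv2.resize(t[110:270,200:360],None,fx=4,fy=4,interpolation=2))
E
```

```text
[ 0.48726167 -0.05457024  0.13228664] [ 0.21763956 -0.33262998 -1.2215208 ] 6.9667 0.5475073106816526
[ 0.48755999 -0.05509884  0.13285816]
```

View pics/s3c.png

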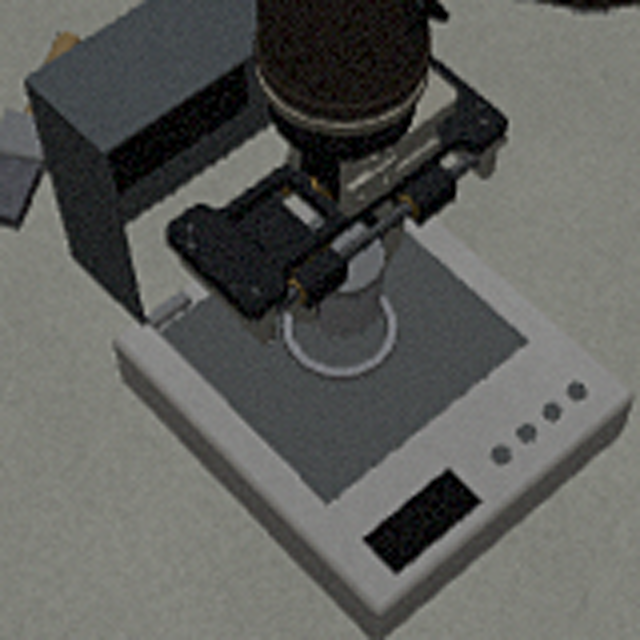

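The tin hangs centred over the ring, at about (340,330) in the crop. I'll lower it.

```bash
python3 -m crank '[[0.3,0.001,0.001,-0.015,0],[0.3,0,0,-0.02,0],[0.3,0,0,-0.02,0],[0.3,0,0,-0.015,0],[0.3,0,0,-0.01,0],[0.3,0,0,0,0],[0.3,0,0,0,0],[0.3,0,0,0,0]]'
```

```text
clock: 7.78
position: [0.4878, -0.0551, 0.1006]
ee_rot: [2.73, 1.554, 0.0]
force: [0.7, -0.3, -2.3]
width: 0.544
```

```bash
python3 -m crank '[[0.3,0,0,-0.003,0],[0.3,0,0,-0.003,0],[0.3,0,0,-0.003,0],[0.3,0,0,0,0],[0.3,0,0,0,0],[0.3,0,0,0,0],[0.3,0,0,0,0],[0.3,0,0,0,0]]'
python3 - <<'E'
from h import *
im=arm.get_image("wrist");cv2.imwrite("pics/w4.png",im[:,:,::-1])
E
```

```text
clock: 8.45
position: [0.4876, -0.0551, 0.0969]
ee_rot: [2.73, 1.554, 0.0]
force: [-0.1, 0.2, -2.0]
width: 0.544
```

View pics/w4.png

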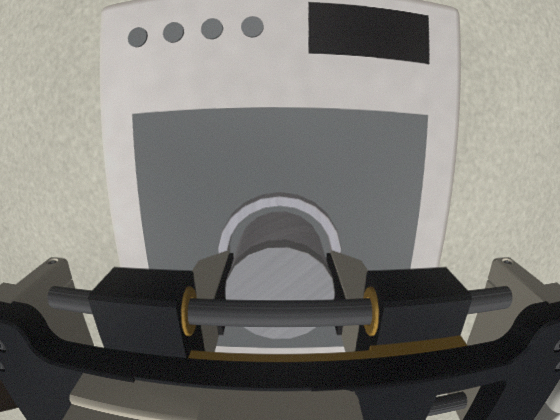

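```bash
python3 -m crank '[[0.3,0,0,-0.002,0],[0.3,0,0,-0.002,0],[0.3,0,0,-0.002,0],[0.3,0,0,0,0],[0.3,0,0,0,0],[0.3,0,0,0,0],[0.3,0,0,0,0],[0.3,0,0,0,0]]'
```

```text
clock: 9.17
position: [0.4878, -0.0551, 0.0963]
ee_rot: [2.728, 1.554, 0.0]
force: [-8.6, -0.6, 26.1]
width: 0.546
```

```bash
python3 -m crank '[[0.3,0,0,0.002,0],[0.3,0,0,0.002,0],[0.6,0,0,0,0],[0.65,0,0,0,0],[0.75,0,0,0,0],[0.8,0,0,0,0],[0.8,0,0,0,0],[0.8,0,0,0,0]]'
python3 -m crank '[[0.8,0,0,0.02,0],[0.8,0,0,0.03,0],[0.8,0,0,0.05,0],[0.8,0,0,0.05,0],[0.8,0,0,0.05,0],[0.8,0,0,0.05,0],[0.8,0,0,0.05,0],[0.8,0,0,0.05,0]]'
python3 - <<'E'
from h import *
s=arm.observe();print(s["position"]);np.save("w5.npy",arm.get_calibration("wrist")["extrinsics"])
im=arm.get_image("wrist");cv2.imwrite("pics/w5.png",im[:,:,::-1])
E
```

```text
clock: 9.83
position: [0.4876, -0.0551, 0.096]
ee_rot: [-2.73, -1.554, 0.0]
force: [0.3, -1.1, 0.6]
width: 0.795
clock: 10.5
position: [0.4874, -0.0549, 0.2377]
ee_rot: [2.73, 1.555, 0.0]
force: [-0.2, -0.8, 0.1]
width: 0.802
[ 0.487373   -0.05492495  0.23770338]
```

View pics/w5.png

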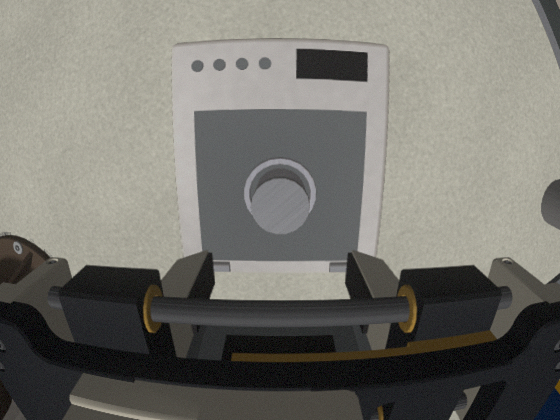

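```bash
python3 -m crank '[[0,0,0,0.06,0],[0,0,0,0.07,0],[0,0,0,0.07,0],[0,-0.01,-0.02,0.03,0],[0,-0.035,-0.06,0,0],[0,-0.04,-0.066,0,0],[0,-0.04,-0.066,0,0],[0,-0.04,-0.066,0,0]]' 30
python3 -m crank '[[0,-0.04,-0.066,0,0],[0,-0.04,-0.066,0,0],[0,-0.03,-0.046,0,0],[0,-0.01,-0.02,0,0],[0,0,0,0,0],[0,0,0,0,0],[0,0,0,0,0],[0,0,0,0,0]]'
python3 - <<'E'
from h import *
s=arm.observe();print(s["position"],s["clock"])
r=s["position"][:2]-np.array([.4884,-.054]);x=np.array([-.515,-.857]);print("xm",r@x,"ym",r@np.array([.857,-.515]))
for n in("top","scene"):
  im=arm.get_image(n);cv2.imwrite(f"pics/{n}6.png",im[:,:,::-1])
t=cv2.imread("pics/scene6.png");cv2.imwrite("pics/s6c.png",cv2.resize(t[50:270,180:370],None,fx=3,fy=3,interpolation=2)[:600])
E
```

```text
clock: 11.22
position: [0.4207, -0.167, 0.3286]
ee_rot: [2.729, 1.555, 0.001]
force: [1.0, -1.5, -0.8]
width: 0.269
clock: 11.88
position: [0.3745, -0.244, 0.3282]
ee_rot: [-2.728, -1.558, -0.001]
force: [-0.0, -0.3, 0.6]
width: 0.002
[ 0.37453261 -0.2440061   0.32821055] 11.8833
xm 0.22147693517305447 ym 0.00026878729548164467
```

View pics/s6c.png

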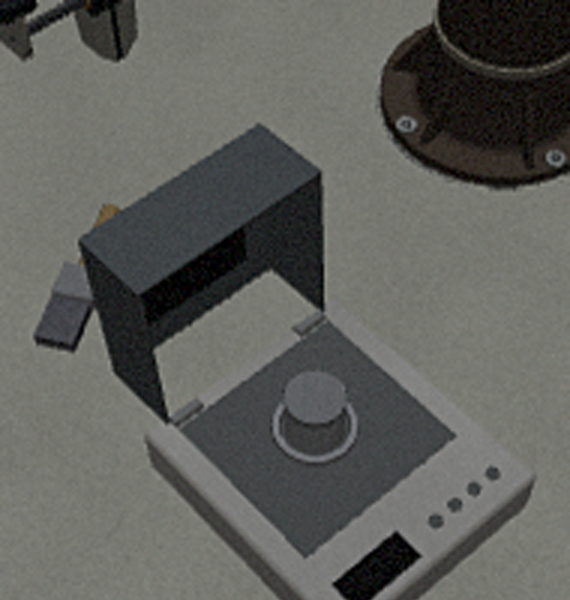

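```bash
python3 - <<'E'
from h import *
print(proj("scene",[.3745,-.244,.328]),proj("top",[.3745,-.244,.328]),arm.observe()["position"])
E
```

```text
[216.25381456  61.69945723] [381.68898298 275.96651376] [ 0.37430849 -0.24442828  0.32814588]
```

View pics/scene6.png

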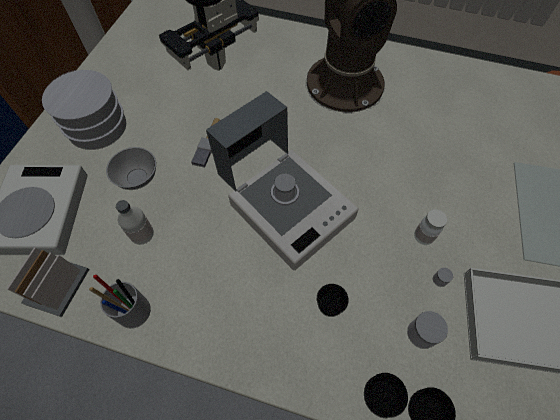

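View pics/top6.png

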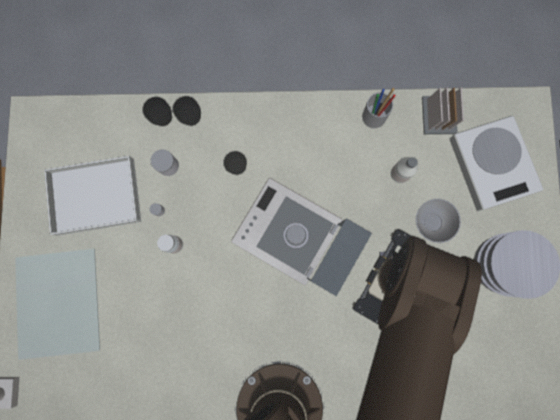

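Tin stands upright in the ring (scene 285,185; top 295,235), and the closed fingers are behind the hood. I'll go down now.

```bash
python3 -m crank '[[0,0,0,-0.03,0],[0,0,0,-0.06,0],[0,0,0,-0.06,0],[0,0,0,-0.06,0],[0,0,0,-0.06,0],[0,0,0,-0.038,0],[0,0,0,0,0],[0,0,0,0,0]]' 30
python3 -m crank '[[0,0.01,0.017,0,0],[0,0.01,0.017,0,0],[0,0.01,0.017,0,0],[0,0.01,0.017,0,0],[0,0.005,0.008,0,0],[0,0,0,0,0],[0,0,0,0,0],[0,0,0,0,0]]'
cat > st.py <<'E'
from h import *
s=arm.observe();p=s["position"]
r=p[:2]-np.array([.4884,-.054]);x=np.array([-.515,-.857]);xm=r@x
print("clk %.2f xm %.4f ym %.4f z %.4f"%(s["clock"],xm,r@np.array([.857,-.515]),p[2]),"F_m x %.1f z %.1f"%(s["force"][:2]@x,s["force"][2]))
# if touching: hood angle from tip corner; a,b rel hinge
a=xm-.0095-.085;b=p[2]-.017-.06
R=np.hypot(a,b);th=np.arccos(np.clip(.075/R,-1,1))  # angle from normal
phi=np.arctan2(a,b) # direction from +z toward +x
print("theta if touching %.3f  s %.3f"%(phi+th,R*np.sin(th)))
for d in (0,.1,.2,.3,.4,.5):
    t=phi+th-d; print("d%.1f tcp xm %.4f z %.4f"%(d,.0945-.13*np.cos(t)+.075*np.sin(t),.077+.13*np.sin(t)+.075*np.cos(t)))
E
python3 st.py
```

```text
clock: 12.65
position: [0.3737, -0.2449, 0.2047]
ee_rot: [-2.728, -1.555, 0.001]
force: [0.3, -0.2, 1.0]
width: 0.009
clock: 13.32
position: [0.3915, -0.2153, 0.2049]
ee_rot: [2.73, 1.554, -0.0]
force: [-0.3, 0.8, -0.0]
width: 0.007
clk 13.32 xm 0.1882 ym 0.0000 z 0.2049 F_m x -0.6 z -0.0
theta if touching 1.710  s 0.140
d0.0 tcp xm 0.1868 z 0.1953
d0.1 tcp xm 0.1746 z 0.2039
d0.2 tcp xm 0.1615 z 0.2113
d0.3 tcp xm 0.1478 z 0.2173
d0.4 tcp xm 0.1335 z 0.2219
d0.5 tcp xm 0.1188 z 0.2251
```

```bash
python3 -m crank '[[0,0.0045,0.0075,0.002,0],[0,0.0045,0.0075,0.002,0],[0,0.0045,0.0075,0.002,0],[0,0.0045,0.0075,0.002,0],[0,0.0045,0.0075,0.002,0],[0,0.0045,0.0075,0.003,0],[0,0.0045,0.0075,0.003,0],[0,0.0045,0.0075,0.003,0]]'
python3 st.py
```

```text
clock: 13.98
position: [0.4042, -0.1945, 0.2131]
ee_rot: [2.73, 1.548, -0.007]
force: [-10.4, -13.6, 12.1]
width: -0.0
clk 13.98 xm 0.1638 ym 0.0002 z 0.2131 F_m x 17.1 z 12.1
theta if touching 1.528  s 0.133
d0.0 tcp xm 0.1639 z 0.2101
d0.1 tcp xm 0.1503 z 0.2163
d0.2 tcp xm 0.1361 z 0.2212
d0.3 tcp xm 0.1215 z 0.2246
d0.4 tcp xm 0.1066 z 0.2266
d0.5 tcp xm 0.0916 z 0.2271
```

```bash
python3 - <<'E'
from h import *
for n in("top","scene"):
  im=arm.get_image(n);cv2.imwrite(f"pics/{n}7.png",im[:,:,::-1])
t=cv2.imread("pics/scene7.png");t2=cv2.imread("pics/top7.png")
a=cv2.resize(t[50:230,170:330],None,fx=2.5,fy=2.5,interpolation=2);b=cv2.resize(t2[180:340,250:410],None,fx=2.5,fy=2.5,interpolation=2)
cv2.imwrite("pics/s7c.png",np.hstack([a[:400],b]))
s=arm.observe();print(s["position"],s["force"],s["ft_torque"])
E
```

```text
[ 0.40469013 -0.19385541  0.21322457] [-8.88353284 -9.3956295  10.37668853] [-2.17226352  1.7484762  -0.02365778]
```

View pics/s7c.png

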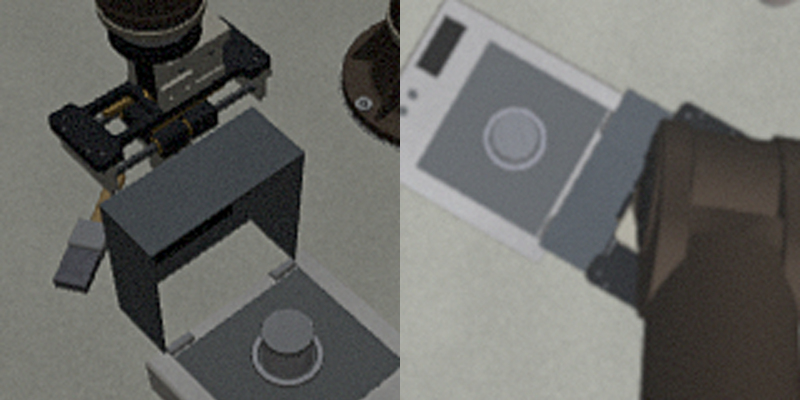

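```bash
python3 -m crank '[[0,0.004,0.007,0.006,0],[0,0.004,0.007,0.006,0],[0,0.0045,0.0075,0.005,0],[0,0.0045,0.0075,0.005,0],[0,0.0045,0.0075,0.004,0],[0,0.0045,0.0075,0.004,0],[0,0.0045,0.0075,0.004,0],[0,0.0045,0.0075,0.003,0]]'
python3 st.py
```

```text
clock: 14.75
position: [0.4185, -0.169, 0.2268]
ee_rot: [2.731, 1.552, -0.006]
force: [-3.2, -7.1, -2.5]
width: -0.0
clk 14.75 xm 0.1346 ym -0.0007 z 0.2268 F_m x 7.8 z -2.5
theta if touching 1.327  s 0.136
d0.0 tcp xm 0.1359 z 0.2213
d0.1 tcp xm 0.1213 z 0.2247
d0.2 tcp xm 0.1064 z 0.2266
d0.3 tcp xm 0.0914 z 0.2271
d0.4 tcp xm 0.0765 z 0.2260
d0.5 tcp xm 0.0617 z 0.2235
```

```bash
python3 -m crank '[[0,0.006,0.01,0.003,0],[0,0.0065,0.0107,0.002,0],[0,0.0065,0.0107,0.001,0],[0,0.0065,0.0107,0,0],[0,0.0065,0.0107,0,0],[0,0.0065,0.0107,-0.001,0],[0,0.0065,0.0107,-0.001,0],[0,0.0065,0.0107,-0.002,0]]'
python3 st.py
```

```text
clock: 15.42
position: [0.4405, -0.1347, 0.2291]
ee_rot: [2.729, 1.551, -0.002]
force: [-5.9, -4.8, 12.8]
width: 0.007
clk 15.42 xm 0.0938 ym 0.0005 z 0.2291 F_m x 7.2 z 12.8
theta if touching 1.050  s 0.132
d0.0 tcp xm 0.0949 z 0.2271
d0.1 tcp xm 0.0800 z 0.2264
d0.2 tcp xm 0.0651 z 0.2242
d0.3 tcp xm 0.0506 z 0.2205
d0.4 tcp xm 0.0365 z 0.2154
d0.5 tcp xm 0.0229 z 0.2089
```

```bash
python3 -m crank '[[0,0.0065,0.0107,0,0],[0,0.0065,0.0107,-0.001,0],[0,0.0065,0.0107,-0.001,0],[0,0.0065,0.0107,-0.002,0],[0,0.0065,0.0107,-0.003,0],[0,0.0065,0.0107,-0.003,0],[0,0.0065,0.0107,-0.003,0],[0,0.0065,0.0107,-0.004,0]]'
python3 st.py
```

```text
clock: 16.08
position: [0.4622, -0.0991, 0.2224]
ee_rot: [2.729, 1.553, 0.002]
force: [-2.9, -0.2, 11.2]
width: 0.003
clk 16.08 xm 0.0522 ym 0.0008 z 0.2224 F_m x 1.7 z 11.2
theta if touching 0.770  s 0.132
d0.0 tcp xm 0.0533 z 0.2213
d0.1 tcp xm 0.0391 z 0.2165
d0.2 tcp xm 0.0255 z 0.2103
d0.3 tcp xm 0.0125 z 0.2027
d0.4 tcp xm 0.0004 z 0.1939
d0.5 tcp xm -0.0108 z 0.1839
```

```bash
python3 -m crank '[[0,0.0046,0.0077,-0.003,0],[0,0.0046,0.0077,-0.003,0],[0,0.0046,0.0077,-0.003,0],[0,0.0044,0.0073,-0.0035,0],[0,0.0044,0.0073,-0.0035,0],[0,0.0042,0.007,-0.004,0],[0,0.0042,0.007,-0.004,0],[0,0.0042,0.007,-0.004,0]]'
python3 st.py
```

```text
clock: 16.75
position: [0.4766, -0.0751, 0.2111]
ee_rot: [2.729, 1.554, 0.003]
force: [-0.7, 0.4, 7.6]
width: 0.01
clk 16.75 xm 0.0241 ym 0.0007 z 0.2111 F_m x 0.1 z 7.6
theta if touching 0.569  s 0.132
d0.0 tcp xm 0.0255 z 0.2103
d0.1 tcp xm 0.0125 z 0.2027
d0.2 tcp xm 0.0004 z 0.1939
d0.3 tcp xm -0.0108 z 0.1839
d0.4 tcp xm -0.0210 z 0.1729
d0.5 tcp xm -0.0300 z 0.1608
```

```bash
python3 -m crank '[[0,0.0042,0.007,-0.0045,0],[0,0.0042,0.007,-0.0045,0],[0,0.0041,0.0068,-0.005,0],[0,0.004,0.0067,-0.005,0],[0,0.004,0.0067,-0.005,0],[0,0.0039,0.0065,-0.0055,0],[0,0.0038,0.0064,-0.0055,0],[0,0.0037,0.0062,-0.006,0]]'
python3 st.py
```

```text
clock: 17.42
position: [0.4894, -0.0535, 0.1945]
ee_rot: [2.729, 1.555, 0.004]
force: [0.9, 1.1, 6.1]
width: 0.005
clk 17.42 xm -0.0009 ym 0.0007 z 0.1945 F_m x -1.4 z 6.1
theta if touching 0.370  s 0.131
d0.0 tcp xm 0.0004 z 0.1940
d0.1 tcp xm -0.0108 z 0.1840
d0.2 tcp xm -0.0209 z 0.1729
d0.3 tcp xm -0.0299 z 0.1609
d0.4 tcp xm -0.0377 z 0.1481
d0.5 tcp xm -0.0441 z 0.1345
```

```bash
python3 -m crank '[[0,0.0027,0.0045,-0.0047,0],[0,0.0027,0.0045,-0.0047,0],[0,0.0026,0.0043,-0.0048,0],[0,0.0025,0.0042,-0.005,0],[0,0.0025,0.0042,-0.005,0],[0,0.0024,0.004,-0.005,0],[0,0.0024,0.004,-0.0051,0],[0,0.0024,0.004,-0.0052,0]]'
python3 st.py
```

```text
clock: 18.08
position: [0.4963, -0.0409, 0.1776]
ee_rot: [-2.73, -1.554, 0.0]
force: [0.7, 0.9, 3.1]
width: -0.001
clk 18.08 xm -0.0153 ym 0.0000 z 0.1776 F_m x -1.2 z 3.1
theta if touching 0.214  s 0.129
d0.0 tcp xm -0.0166 z 0.1779
d0.1 tcp xm -0.0261 z 0.1663
d0.2 tcp xm -0.0344 z 0.1538
d0.3 tcp xm -0.0415 z 0.1405
d0.4 tcp xm -0.0471 z 0.1267
d0.5 tcp xm -0.0514 z 0.1123
```

```bash
python3 -m crank '[[0,0.0016,0.0027,-0.0042,0],[0,0.0016,0.0027,-0.0042,0],[0,0.0016,0.0027,-0.0042,0],[0,0.0016,0.0027,-0.0042,0],[0,0.0015,0.0025,-0.0042,0],[0,0.0015,0.0025,-0.0042,0],[0,0.0015,0.0025,-0.0042,0],[0,0.0015,0.0025,-0.0042,0]]'
python3 st.py
```

```text
clock: 18.75
position: [0.5012, -0.0327, 0.1642]
ee_rot: [-2.73, -1.554, 0.0]
force: [0.3, 0.6, 1.2]
width: 0.007
clk 18.75 xm -0.0248 ym -0.0000 z 0.1642 F_m x -0.7 z 1.2
theta if touching 0.099  s 0.127
d0.0 tcp xm -0.0275 z 0.1645
d0.1 tcp xm -0.0356 z 0.1518
d0.2 tcp xm -0.0424 z 0.1385
d0.3 tcp xm -0.0479 z 0.1245
d0.4 tcp xm -0.0519 z 0.1101
d0.5 tcp xm -0.0545 z 0.0953
```

```bash
python3 -m crank '[[0,0.0012,0.002,-0.0035,0],[0,0.0012,0.002,-0.0035,0],[0,0.0012,0.002,-0.0033,0],[0,0.0012,0.002,-0.0033,0],[0,0.0012,0.002,-0.0033,0],[0,0.0012,0.002,-0.0033,0],[0,0.0012,0.002,-0.003,0],[0,0.0012,0.002,-0.003,0]]'
python3 st.py
```

```text
clock: 19.42
position: [0.505, -0.0265, 0.1537]
ee_rot: [2.73, 1.554, -0.001]
force: [0.6, -1.0, 0.5]
width: 0.009
clk 19.42 xm -0.0321 ym 0.0000 z 0.1537 F_m x 0.6 z 0.5
theta if touching 0.014  s 0.128
d0.0 tcp xm -0.0345 z 0.1538
d0.1 tcp xm -0.0415 z 0.1405
d0.2 tcp xm -0.0471 z 0.1266
d0.3 tcp xm -0.0514 z 0.1122
d0.4 tcp xm -0.0542 z 0.0975
d0.5 tcp xm -0.0555 z 0.0825
```

Nearly shut. Now straight down in small steps, watching the force.

```bash
python3 -m crank '[[0,0,0,-0.0015,0],[0,0,0,-0.0015,0],[0,0,0,-0.001,0],[0,0,0,-0.001,0],[0,0,0,0,0],[0,0,0,0,0],[0,0,0,0,0],[0,0,0,0,0]]'
python3 st.py|head -1
```

```text
clock: 20.08
position: [0.5052, -0.0263, 0.1523]
ee_rot: [2.73, 1.554, 0.0]
force: [-1.5, 0.3, 5.2]
width: 0.002
clk 20.08 xm -0.0324 ym 0.0001 z 0.1523 F_m x 0.6 z 5.2
```

```bash
python3 -m crank '[[0,0,0,-0.0015,0],[0,0,0,-0.001,0],[0,0,0,-0.001,0],[0,0,0,0,0],[0,0,0,0,0],[0,0,0,0,0],[0,0,0,0,0],[0,0,0,0,0]]'
python3 st.py|head -1
```

```text
clock: 20.75
position: [0.5052, -0.0263, 0.1522]
ee_rot: [2.729, 1.554, 0.001]
force: [-6.5, -1.2, 21.4]
width: 0.001
clk 20.75 xm -0.0324 ym 0.0001 z 0.1522 F_m x 4.4 z 21.4
```

```bash
python3 -m crank '[[0,0,0,0,0],[0,0,0,0,0],[0,0,0,0,0],[0,0,0,0,0],[0,0,0,0,0],[0,0,0,0,0],[0,0,0,0,0],[0,0,0,0,0]]'|grep -E "force|pos"
python3 -m crank '[[0,0,0,0,0],[0,0,0,0,0],[0,0,0,0,0],[0,0,0,0,0],[0,0,0,0,0],[0,0,0,0,0],[0,0,0,0,0],[0,0,0,0,0]]'|grep -E "force|pos"
python3 - <<'E'
from h import *
for n in("top","scene"):
  im=arm.get_image(n);cv2.imwrite(f"pics/{n}8.png",im[:,:,::-1])
t=cv2.imread("pics/scene8.png");t2=cv2.imread("pics/top8.png")
a=cv2.resize(t[110:270,200:360],None,fx=2.5,fy=2.5,interpolation=2);b=cv2.resize(t2[160:320,220:380],None,fx=2.5,fy=2.5,interpolation=2)
cv2.imwrite("pics/s8c.png",np.hstack([a,b]))
E
```

```text
position: [0.5052, -0.0262, 0.1522]
force: [-7.7, -0.1, 22.0]
position: [0.5052, -0.0263, 0.1522]
force: [-7.7, -0.2, 22.1]
```

View pics/s8c.png

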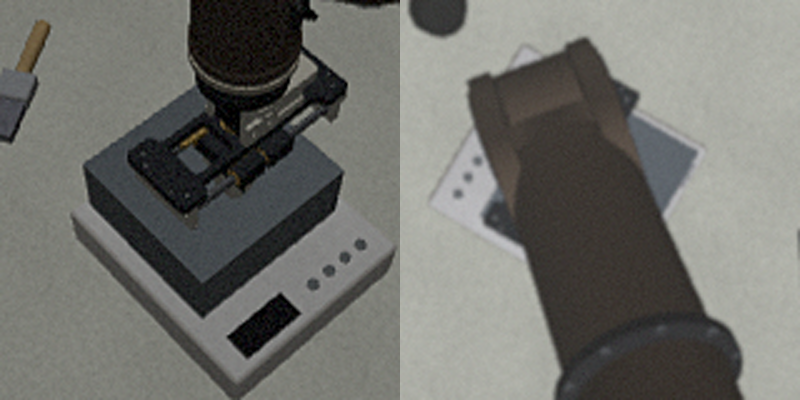

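The hood looks flat on the deck, with its front face meeting the base. I'll hold on a little longer.

```bash
python3 -m crank '[[0,0,0,0,0],[0,0,0,0,0],[0,0,0,0,0],[0,0,0,0,0],[0,0,0,0,0],[0,0,0,0,0],[0,0,0,0,0],[0,0,0,0,0]]'|grep -E "force|pos"
python3 -m crank '[[0,0,0,0,0],[0,0,0,0,0],[0,0,0,0,0],[0,0,0,0,0],[0,0,0,0,0],[0,0,0,0,0],[0,0,0,0,0],[0,0,0,0,0]]'|grep -E "force|pos"
python3 -m crank '[[0,0,0,0.001,0],[0,0,0,0.002,0],[0,0,0,0.002,0],[0,0,0,0.005,0],[0,0,0,0.01,0],[0,0,0,0.03,0],[0,0,0,0.06,0],[0,0,0,0.06,0]]'
python3 -m crank '[[0,0,0,0.08,0],[0,0,0,0.08,0],[0,0,-0.06,0.08,0],[0,-0.03,-0.08,0.02,0],[0,-0.03,-0.08,0,0],[0,-0.03,-0.08,0,0],[0,-0.03,-0.08,0,0],[0,-0.03,-0.08,0,0]]'
python3 -m crank '[[0,-0.03,-0.08,0,0],[0,-0.03,-0.08,0,0],[0,-0.03,-0.08,0,0],[0,-0.02,-0.06,0,0],[0,0,-0.03,0,0],[0,0,0,0,0],[0,0,0,0,0],[0,0,0,0,0]]'
python3 - <<'E'
from h import *
for n in("top","scene"):
  im=arm.get_image(n);cv2.imwrite(f"pics/{n}9.png",im[:,:,::-1])
t=cv2.imread("pics/scene9.png");t2=cv2.imread("pics/top9.png")
a=cv2.resize(t[110:270,200:360],None,fx=2.5,fy=2.5,interpolation=2);b=cv2.resize(t2[160:320,220:380],None,fx=2.5,fy=2.5,interpolation=2)
cv2.imwrite("pics/s9c.png",np.hstack([a,b]))
E
```

```text
position: [0.5052, -0.0263, 0.1522]
force: [-7.8, -0.6, 20.6]
position: [0.5052, -0.0262, 0.1522]
force: [-7.9, -0.2, 21.7]
clock: 24.18
position: [0.5044, -0.0263, 0.2189]
ee_rot: [-2.729, -1.554, 0.002]
force: [0.3, -0.0, -0.4]
width: 0.005
clock: 24.85
position: [0.4442, -0.2117, 0.3229]
ee_rot: [2.73, 1.554, 0.0]
force: [1.7, 0.7, -1.0]
width: 0.003
clock: 25.52
position: [0.402, -0.3406, 0.3226]
ee_rot: [-2.728, -1.557, -0.001]
force: [0.4, -0.8, -0.2]
width: 0.004
```

View pics/s9c.png

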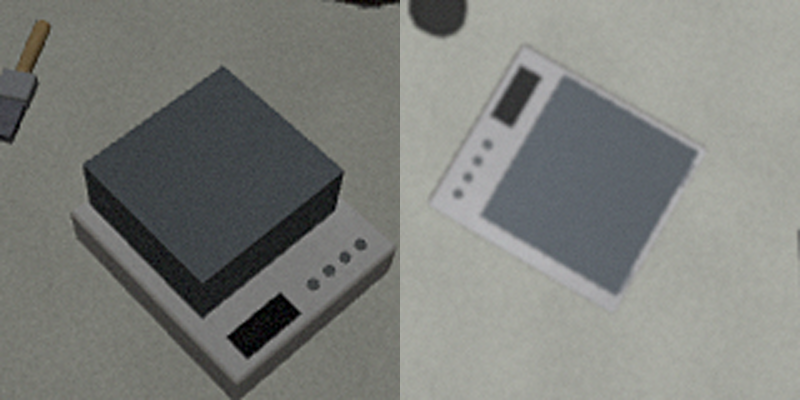

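View pics/scene9.png

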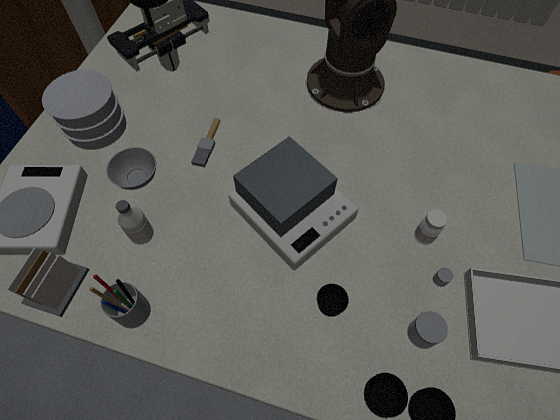

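```bash
python3 - <<'E'
from h import *
w=np.array([.4884,-.054]);X=np.array([-.515,-.857]);Y=np.array([.857,-.515])
for th in (0,.03):
  for y in(.09,-.09):
    c,s=np.cos(th),np.sin(th); x=.085-.17*c+.075*s; z=.06+.17*s+.075*c
    p=w+x*X+y*Y; print(th,proj("scene",[*p,z]).round(1),proj("top",[*p,z]).round(1))
E
```

```text
0 [280.4 223.7] [285.2 188.8]
0 [337.6 178.2] [251.4 245.8]
0.03 [279.7 221.9] [285.9 188.9]
0.03 [337.2 176.4] [251.9 246.1]
```

```bash
python3 -c "
from cell import arm
print(arm.sign_off(), arm.observe()['clock'])"
```

```text
the job is handed in; nothing more can be done
the job is handed in; nothing more can be done
```

I stood the middle-sized tin upright in the meter's ring and let go. I then pushed the hood down from behind with closed fingers and took the hand away. The job was handed in at about 25.6 s of the 72 s allowed.

- **Tin:** the wrist and scene pictures after release showed it upright inside the ring. Setting it down briefly pressed at about 26 N on the deck. I did not see it again once the hood was shut.
- **Closing:** the largest hood force I read was about 21 N. The hood moved at about 0.2 rad/s or slower over the last 0.3 rad, going by the finger path. I read force only at the end of each call, so a short peak in between would not show.
- **Pressing:** I held about 21–22 N vertically (about 23 N in total) for roughly 2.8 s.
- **Shut:** the front corners of the hood in the final scene picture lie within about 2 pixels of where a fully shut hood should be. The rubber's 1.5 mm give did not show: the fingertip height read about 135 mm under load, where I expected nearer 133.5 mm. That is within the 2 mm calibration, but it leaves the seating unconfirmed to that accuracy.
- **Other things on the bench:** they look unmoved in the last scene picture, judged by eye only.

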